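Push the vial carriers home on the loading rail and lock them in

ROBOT

A 7-joint arm with a two-finger parallel gripper is mounted at the origin on the work surface. World frame = base frame: x ahead of the robot, y to its left, z up, the work surface at z = 0. Lengths are in m, angles in rad, forces in N, time in s.
With the tool pointing down it reaches from about 0.35 to 0.9 m from the base axis. Payload 8.1 kg.
Tool frame: the origin (TCP) lies at the very end of the fingers, on their centre line; the grasp point (between the pads) lies 19 mm behind it (manip.hold_point_z is the distance from the TCP to the grasp point, in m); z points along the fingers, y is the direction in which the jaws open and shut (so a half turn about z gives the same grasp; the last joint's range is limited). The gripper opens to 92 mm and grips with 3 to 60 N. Pads are 19 mm wide; open, the fingers measure 130 mm over their backs; the gripper's body (75 mm by 190 mm) begins 47 mm behind the grasp point.
Start: joints at [-1.297, 0.434, 0.025, 1.573, -0.012, 1.134, -0.075], TCP at [0.23, 0.581, 0.227] pointing down, gripper open.
Joint ranges: [-2.62, 2.62], [-0.44, 2.09], [-1.27, 1.32], [0.08, 2.57], [-1.32, 4.46], [0.12, 2], [-2.74, 2.74]. Speed limits (rad/s): [2.22, 2.22, 3.01, 3.01, 3.14, 3.14, 3.14].

INTERFACE

Orientations are given as a unit quaternion [x, y, z, w].
In Python, from plant import manip gives the robot as it stands. Calls block until the motion is done:
- manip.move_ptp(position, orientation): joint-space move of the TCP to a pose.
- manip.move_l(position, feed=0.15, orientation=None, threshold=None): straight line of the TCP; orientation=None keeps the orientation; feed is the mean speed in m/s. With threshold (N) it stops when the force on the tool has changed by that much, and returns True; else False.
- manip.set_joints(angles): joint-space move.
- manip.gripper_to(opening, f_grip=None): finger opening in m; f_grip is the grip in N (None keeps the last); returns when the fingers have stopped.
- manip.hold(seconds).
- manip.inverse_kinematics(position, orientation): joint angles nearest the present ones, or None.
- manip.get_obs(): the state.
- manip.camera(name): name is "scene" or "top"; returns a dict with "pixels" (384x512x3 uint8, blue, green, red), "z_map" (384x512 float32, m along the optical axis (not along the pixel's ray), 0 where there is no reading), "camera_matrix" (3x3 intrinsics, pixels), "origin" and "orientation" of the camera in the world. Camera axes: x right, y down, z forward; pixel columns grow to the right and rows downward; lengths in m; the calibration is good to about 2 mm. A picture is of the moment at which its call begins.
A pose or a line that the arm cannot do raises manip.MotionError and nothing moves.
- manip.hand_in(): hands the job in, once; it reports no verdict.
The state is a dict: "time_s": time; "qpos": joint angles; "dq": joint speeds; "joint_torque": joint torques, N m; "ee_pos": TCP position; "ee_rot": TCP orientation; "wrist_force": force on the tool from outside, world axes, zero at the start; "moment": the same for the moment, N m; "width": finger opening in m.
Only numpy, scipy, OpenCV 4.12 (cv2) and the standard library are available. Lean on these libraries where they do the work, as an engineer would, in place of code of your own. Each camera call takes 0.05 s, during which the arm holds its last target. There are 200 camera calls.

TASK

Gently push the row of four vial carriers along the loading rail from behind, all together as one train, until the front one is fully home against the end stop; then push the keeper bar by its upright tab all the way across the rail behind the last carrier. Carriers are only pushed, never lifted, tipped or pulled apart, and the other things on the table stay where they are.

Things in the scene. Friction and masses are not known exactly. Their poses are not given: they have to be found in the camera images.
- rail: Fixed aluminium rail, 355 x 62 mm. Origin: on the table under the channel's centre line; z up; x along the rail towards the end stop; y to the keeper's side. Channel floor 8 mm above the table; channel 43 mm wide between walls 6 mm thick with tops 20 mm above the table; it runs from x = -190 mm (open end) to the end stop at x = +165 mm.
- stop_face (a point): Centre of the steel end stop's face, 25 mm above the table, at rail x = 165 mm; the stop is 62 mm wide, its top 42 mm above the table. Behind it stands a white reader housing, 75 mm long, 80 mm wide, 62 mm high.
- keeper (a joint): Steel bar, 8 mm thick, 22 to 30 mm above the table, sliding straight across the rail at rail x = 12 mm towards rail -y. Value in m: 0 = drawn back (tip at rail y = +38 mm, clear of the channel), 0.064 = fully across, at its stop. Starts at 0 to 0.010; about 2 N friction, no spring. With all carriers home the row's rear face is at rail x = 21 mm, just past the bar; else the bar strikes a carrier.
- keeper_tab (a point): Centre of the upright tab on the keeper's outer end, by which it is pushed: 30 mm wide along rail x, 8 mm thick along rail y, 24 to 62 mm above the table (this point: 43 mm). It is at rail x = 12 mm, rail y = 104 mm minus the keeper value. Under it lies a fixed bed 40 mm wide, rail y = 31 to 116 mm, 20 mm high, with two guide strips 26 mm high.
- carrier1: The leading carrier, nearest the end stop. Grey plastic block, 36 mm long (its x, along the rail), 40 mm wide, 30 mm high, with a white-capped vial fixed upright in it (17 mm across, top 52 mm above the underside); about 90 g; slides in the channel, one of four touching in a row. Origin: centre of its underside; axes as the rail's. Home: rail x = 147 mm.
- carrier2: The second carrier. Grey plastic block, 36 mm long (its x, along the rail), 40 mm wide, 30 mm high, with a white-capped vial fixed upright in it (17 mm across, top 52 mm above the underside); about 90 g; slides in the channel, one of four touching in a row. Origin: centre of its underside; axes as the rail's. Home: rail x = 111 mm.
- carrier3: The third carrier. Grey plastic block, 36 mm long (its x, along the rail), 40 mm wide, 30 mm high, with a white-capped vial fixed upright in it (17 mm across, top 52 mm above the underside); about 90 g; slides in the channel, one of four touching in a row. Origin: centre of its underside; axes as the rail's. Home: rail x = 75 mm.
- carrier4: The last (rear) carrier of the row, farthest from the end stop. Grey plastic block, 36 mm long (its x, along the rail), 40 mm wide, 30 mm high, with a white-capped vial fixed upright in it (17 mm across, top 52 mm above the underside); about 90 g; slides in the channel, one of four touching in a row. Origin: centre of its underside; axes as the rail's. Home: rail x = 39 mm.
- spare: Bystander: empty grey carrier block without a vial, 36 x 40 x 30 mm, standing on the table beside the rail (not part of the row). Origin: centre of its underside.
- jar: Bystander: amber jar with white cap, 44 mm across, 58 mm high, on the keeper's side of the rail beside the end stop. Origin: centre of its underside.
- dish: Bystander: covered round dish, 64 mm across, 15 mm high, on the keeper's side of the rail towards its open end. Origin: centre of its underside.
- slide_box: Bystander: box for glass slides, 92 x 38 x 30 mm, on the side away from the keeper. Origin: centre of its underside.
- forceps: Bystander: steel forceps, 133 mm long, 15 mm wide, 8 mm high, lying flat beyond the dish. Origin: underside, near mid-length.
- beaker: Bystander: small glass beaker, 60 mm across, 65 mm high, on the side away from the keeper, towards the open end. Origin: centre of its underside.

How it is judged:
By the outcome, as a careful person would: the job done as asked, in the order asked, and still so for the second after the job is handed in, with the robot touching nothing.
It also fails if it takes over 42 s, if anything falls off the work surface, if the arm or the gripper's body presses on something with over 40 N, if the wrist force passes 120 N, or if a joint passes its speed limit or range.

## Working session

There is one attempt and no reset: what is moved stays moved. The work goes in short steps, each a Python script; the robot and the scene stay as the last script left them, time stands still between calls to the robot, and variables do not carry over. Pictures are saved under pics/ and viewed, about 8 in all and at most 12, crops included, and the job is handed in when it is done.

```bash
mkdir -p pics; ls; python3 - <<'E'
from plant import manip
import cv2,numpy as np
for n in("top","scene"):
    c=manip.camera(n); cv2.imwrite(f"pics/{n}0.png",c["pixels"]); np.savez(f"{n}0.npz",**c)
    print(n,c["origin"],c["orientation"],c["camera_matrix"].tolist())
o=manip.get_obs();print(o["time_s"],o["ee_pos"],o["ee_rot"],o["width"],manip.hold_point_z)
E
```

```text
pics
top [0.41551224 0.02200283 0.87012107] [ 0.70907153 -0.70126908  0.0489559  -0.05515945] [[383.2609976657593, 0.0, 256.1232418125188], [0.0, 383.2609976657593, 191.65053437586565], [0.0, 0.0, 1.0]]
scene [1.1428234  0.1743233  0.52689316] [ 0.55614512  0.69961583 -0.35060133 -0.27985532] [[382.8267468040607, 0.0, 253.00256355370252], [0.0, 382.8267468040607, 191.21878890678545], [0.0, 0.0, 1.0]]
0.1 [0.22982333 0.58074611 0.2260575 ] [ 1.87297200e-01  9.82303064e-01 -6.65847577e-04 -7.26511863e-05] 0.09160315088531136 0.0188
```

View pics/top0.png

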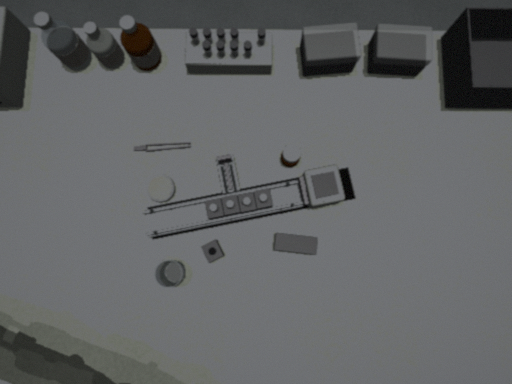

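View pics/scene0.png

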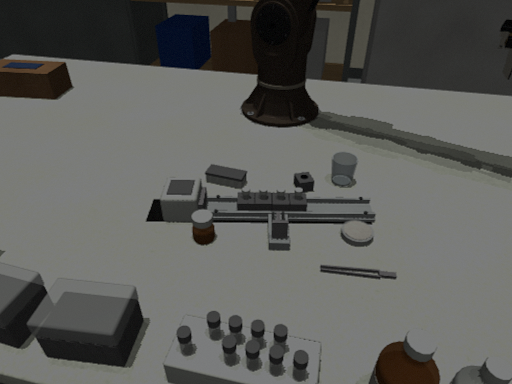

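The top view shows the rail running from about (150,222) to its stop at about (304,193). The four carriers are at (213–264, 208–198), the keeper tab at (225,160), the jar at (291,157), the dish at (161,188), the spare at (213,250) and the beaker at (173,272). Rail +x points roughly along world −y, and rail +y along world +x.

```bash
cat > geo.py <<'E'
import numpy as np,cv2
from scipy.spatial.transform import Rotation as R
def cloud(c):
    K=c["camera_matrix"];z=c["z_map"];v,u=np.indices(z.shape)
    p=np.stack([(u-K[0,2])/K[0,0]*z,(v-K[1,2])/K[1,1]*z,z],-1)
    return p@R.from_quat(c["orientation"]).as_matrix().T+c["origin"]
E
python3 - <<'E'
from geo import *
c=np.load("top0.npz");P=cloud(c);S=P[100:300,120:370]
z=S[...,2]
print("table",[np.round(P[r,k],4).tolist() for r,k in((120,250),(280,250),(220,380))])
def comp(lo,hi,nm,mn=12):
    m=((z>lo)&(z<hi)).astype(np.uint8);n,l,st,ce=cv2.connectedComponentsWithStats(m,connectivity=8)
    for i in range(1,n):
        if st[i,4]>=mn:
            q=S[l==i];r=cv2.minAreaRect((q[:,:2]*1000).astype(np.float32))
            print(nm,st[i,4],(ce[i]+[120,100]).round(),q.mean(0).round(4),[np.round(t,1).tolist() for t in r])
comp(.012,.3,"all");comp(.052,.07,"high");comp(.033,.046,"block");comp(.014,.024,"wall")
# stop/tab zoom
im=cv2.resize(c["pixels"][130:290,130:360],None,fx=3.4,fy=3.4,interpolation=cv2.INTER_CUBIC);cv2.imwrite("pics/zoom0.png",cv2.convertScaleAbs(im,alpha=1.5))
E
```

```text
table [[0.716, 0.0469, -0.0016], [0.4155, 0.022, 0.8701], [0.483, -0.2522, -0.0041]]
all 363 [291. 155.] [ 0.6193 -0.0451  0.0498] [[621.5, -46.1], [40.1, 41.4], 34.4]
all 4376 [263. 194.] [0.5339 0.0173 0.0403] [[554.2, 69.3], [149.6, 441.5], 10.0]
all 605 [160. 188.] [0.5491 0.2467 0.0156] [[549.9, 246.9], [62.4, 61.8], 2.5]
all 736 [296. 243.] [ 0.428  -0.0575  0.0299] [[428.0, -57.5], [91.8, 38.0], 83.9]
all 315 [213. 251.] [0.4099 0.1229 0.0297] [[409.9, 123.6], [40.0, 36.1], 26.1]
all 430 [167. 274.] [0.3612 0.2157 0.047 ] [[363.3, 209.0], [57.7, 57.8], 45.2]
high 258 [292. 152.] [ 0.6231 -0.0463  0.0578] [[623.3, -46.1], [38.0, 37.2], 0.2]
high 64 [224. 157.] [0.6102 0.1006 0.0608] [[610.7, 100.9], [8.4, 29.3], 13.1]
high 1277 [324. 185.] [ 0.5513 -0.1151  0.0623] [[552.8, -116.4], [79.8, 75.5], 12.1]
high 51 [263. 197.] [0.5249 0.0144 0.0594] [[525.4, 14.0], [15.5, 15.0], 0.6]
high 51 [247. 200.] [0.5166 0.05   0.0599] [[516.7, 50.1], [15.4, 15.0], 1.4]
high 49 [230. 203.] [0.5098 0.0857 0.06  ] [[510.0, 86.1], [15.1, 15.0], 2.5]
high 51 [213. 207.] [0.5018 0.1206 0.0599] [[501.4, 120.8], [15.9, 15.0], 45.9]
high 204 [167. 273.] [0.3627 0.2125 0.0622] [[363.3, 209.0], [57.7, 57.8], 45.2]
block 17 [225. 161.] [0.6074 0.0998 0.0387] [[607.7, 99.8], [1.1, 27.6], 12.1]
block 160 [304. 190.] [ 0.5438 -0.0751  0.0416] [[543.5, -75.8], [76.6, 13.1], 13.4]
block 988 [239. 203.] [0.5128 0.0674 0.0377] [[513.6, 67.7], [41.0, 144.5], 11.7]
block 58 [163. 275.] [0.3576 0.2264 0.0401] [[359.8, 222.0], [49.8, 24.4], 16.4]
wall 326 [228. 176.] [0.5772 0.0931 0.02  ] [[582.3, 94.9], [84.1, 39.8], 12.1]
wall 526 [161. 188.] [0.549  0.2462 0.0159] [[549.7, 247.0], [60.6, 62.1], 68.9]
wall 433 [219. 197.] [0.5292 0.112  0.0196] [[528.3, 108.3], [11.2, 355.4], 12.4]
wall 484 [226. 218.] [0.4826 0.0966 0.0196] [[483.5, 98.1], [9.1, 354.7], 12.0]
wall 22 [164. 271.] [0.3642 0.2295 0.0187] [[364.9, 229.1], [6.0, 30.5], 85.2]
```

View pics/zoom0.png

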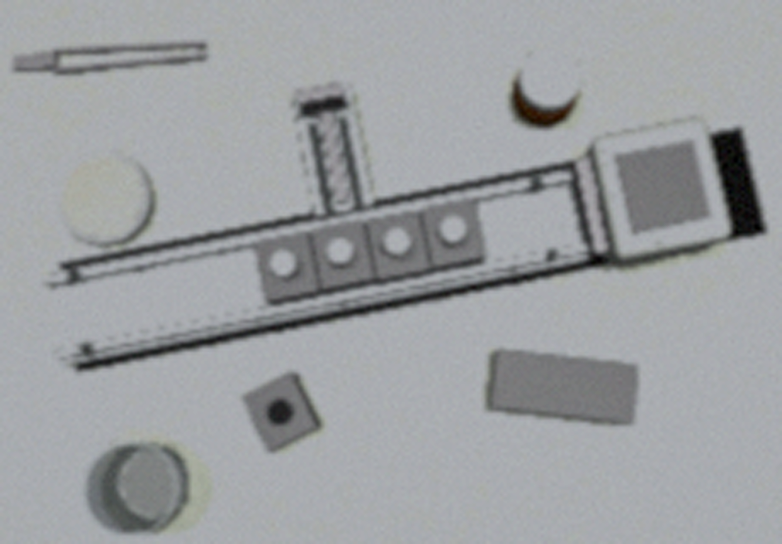

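Measurements agree with the given sizes. The rail centre line passes through (0.5059, 0.1032) at rail x = −12.5 mm, with yaw about 12.1°. The row's rear face is near rail x = −48 mm, the tab is at (11.7, 102) and the stop face is at about 164. I'll push with closed fingers above the walls.

```bash
cat >> geo.py <<'E'
a=np.radians(12.1);ex=np.array([np.sin(a),-np.cos(a)]);ey=np.array([np.cos(a),np.sin(a)])
O=np.array([.5059,.1032])+.0125*ex
def W(x,y,z): return np.array([*(O+x*ex+y*ey),z])       # rail -> world
def Rl(p): d=np.asarray(p)[:2]-O; return np.array([d@ex,d@ey])*1000
def Q(s=1):                                             # tool down, jaws along rail y
    y=np.array([*ey,0])*s; z=np.array([0,0,-1.]); return R.from_matrix(np.c_[np.cross(y,z),y,z]).as_quat()
E
python3 - <<'E'
from geo import *; from plant import manip
qs={}
for s in(1,-1):
    qs[s]=[manip.inverse_kinematics(W(*p),Q(s)) for p in((-.08,0,.12),(-.08,0,.025),(.012,0,.025),(.012,.15,.12),(.012,.13,.033),(.012,.05,.033))]
    for q in qs[s]: print(s,None if q is None else np.round(q,2))
s=min((s for s in qs if all(q is not None for q in qs[s])),key=lambda s:abs(qs[s][0]-manip.get_obs()["qpos"]).max()); print("use",s)
manip.gripper_to(0,10)
manip.move_ptp(W(-.085,0,.12),Q(s))
manip.move_l(W(-.085,0,.025),feed=.1)
o=manip.get_obs();print(o["time_s"],Rl(o["ee_pos"]),o["ee_pos"][2],o["wrist_force"],o["width"])
c=manip.camera("top");cv2.imwrite("pics/t1.png",cv2.convertScaleAbs(cv2.resize(c["pixels"][130:290,130:360],None,fx=3.4,fy=3.4),alpha=1.5))
c=manip.camera("scene");cv2.imwrite("pics/s1.png",cv2.convertScaleAbs(cv2.resize(c["pixels"][130:270,140:410],None,fx=2.9,fy=2.9),alpha=1.5))
E
```

```text
1 [-0.76  0.4   0.43  1.98 -0.23  0.8   0.01]
1 [-0.69  0.55  0.35  2.05 -0.32  0.59  0.09]
1 [-0.55  0.55  0.4   2.06 -0.37  0.6   0.32]
1 [-0.58  0.64  0.53  1.61 -0.37  0.99  0.28]
1 [-0.55  0.71  0.47  1.73 -0.42  0.81  0.33]
1 [-0.56  0.61  0.44  1.94 -0.4   0.69  0.33]
-1 [ 0.31  0.62 -1.06  1.9   0.65  1.01  2.31]
-1 [-0.2   0.55 -0.31  2.01  0.28  0.62  2.65]
-1 [-0.98  0.85  1.14  2.09 -1.02  0.93 -2.17]
-1 [-0.87  0.87  1.14  1.64 -0.84  1.21 -2.46]
-1 [-0.88  0.98  1.14  1.76 -1.01  1.11 -2.33]
-1 [-0.95  0.89  1.14  1.96 -1.    1.   -2.24]
use 1
4.4333 [-85.06325568   0.43136183] 0.025481822139656968 [-0.66734479  0.2929049  -0.57736636] 0.0005370568205935733
```

View pics/s1.png

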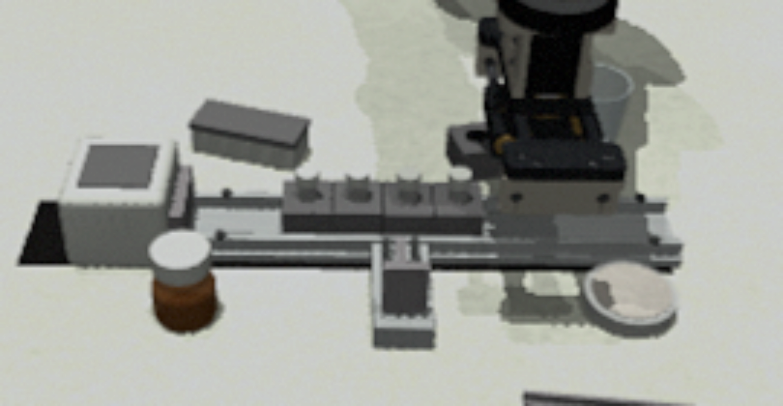

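The scene picture shows the gripper behind the row (rear face at about pixel (483,205)). The gripper body overhangs well above the rail and clears the beaker and dish. Next is a slow push in stages, watching the force.

```bash
python3 - <<'E'
from geo import *; from plant import manip
def rep(t,r):
    o=manip.get_obs();print(t,r,round(o["time_s"],2),Rl(o["ee_pos"]).round(1),round(o["ee_pos"][2],4),"rail F",(o["wrist_force"][:2]@ex).round(2),(o["wrist_force"][:2]@ey).round(2),o["wrist_force"][2].round(2))
rep("pre",manip.move_l(W(-.066,0,.025),feed=.04))
rep("push1",manip.move_l(W(-.010,0,.025),feed=.025,threshold=8))
rep("push2",manip.move_l(W(.005,0,.025),feed=.012,threshold=8))
rep("push3",manip.move_l(W(.016,0,.025),feed=.008,threshold=5))
c=manip.camera("top");np.savez("top1.npz",**c)
P=cloud(c)[100:300,120:370]
m=((P[...,2]>.052)&(P[...,2]<.064)).astype(np.uint8);n,l,st,ce=cv2.connectedComponentsWithStats(m)
for i in range(1,n):
    if st[i,4]>12: print(st[i,4],Rl(P[l==i].mean(0)).round(1))
c=c["pixels"];cv2.imwrite("pics/t2.png",cv2.convertScaleAbs(cv2.resize(c[130:290,130:360],None,fx=3.4,fy=3.4),alpha=1.5))
E
```

```text
pre False 5.16 [-65.9   0. ] 0.025 rail F 0.41 0.38 0.65
push1 False 7.55 [-10.   0.] 0.025 rail F -0.75 -0.24 -0.08
push2 False 8.95 [ 5.1 -0. ] 0.025 rail F -0.45 0.1 -0.99
push3 True 9.55 [ 7.1 -0.3] 0.0248 rail F 0.21 -0.6 0.18
259 [158.3  83.2]
965 [210.2  -1.7]
52 [ 1.464e+02 -1.000e-01]
50 [110.5  -1.1]
50 [74.6 -0. ]
```

View pics/t2.png

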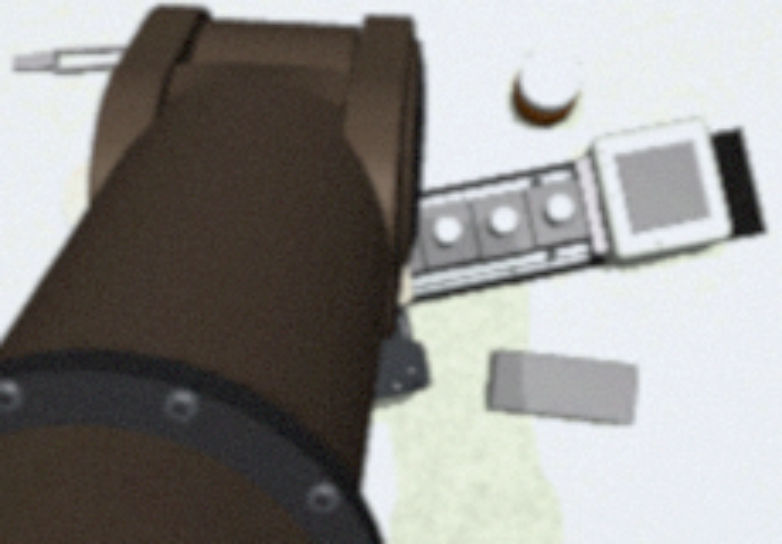

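The three visible caps are at rail x = 146.4, 110.5 and 74.6, against home values of 147, 111 and 75. That is within calibration error. I'll press once more to confirm a firm stop, then back off and check.

```bash
python3 - <<'E'
from geo import *; from plant import manip
def rep(t,r):
    o=manip.get_obs();print(t,r,round(o["time_s"],2),Rl(o["ee_pos"]).round(2),"rail F",(o["wrist_force"][:2]@ex).round(2))
rep("press",manip.move_l(W(.016,0,.025),feed=.008,threshold=7))
rep("press2",manip.move_l(W(.016,0,.025),feed=.008,threshold=7))
rep("back",manip.move_l(W(-.025,0,.025),feed=.05))
manip.move_l(W(-.025,0,.11),feed=.15)
manip.move_ptp(W(.012,.16,.11),Q())
rep("clear",0)
c=manip.camera("scene");cv2.imwrite("pics/s3.png",cv2.convertScaleAbs(cv2.resize(c["pixels"][130:270,140:410],None,fx=2.9,fy=2.9),alpha=1.5))
c=manip.camera("top");P=cloud(c)[100:300,120:370]
m=((P[...,2]>.052)&(P[...,2]<.064)).astype(np.uint8);n,l,st,ce=cv2.connectedComponentsWithStats(m)
for i in range(1,n):
    if st[i,4]>12: print(st[i,4],Rl(P[l==i].mean(0)).round(1))
E
```

```text
press True 10.09 [ 7.1  -1.03] rail F 1.77
press2 True 10.55 [ 7.08 -1.55] rail F -0.14
back False 11.33 [-24.83  -0.03] rail F 0.38
clear 0 12.75 [ 12.19 158.87] rail F -0.78
259 [158.2  83.2]
26 [11.7 99. ]
964 [210.2  -2.2]
51 [1.464e+02 1.000e-01]
51 [110.3  -1.1]
50 [74.6 -0.1]
50 [39.  -0.5]
17 [-119. -116.]
```

View pics/s3.png

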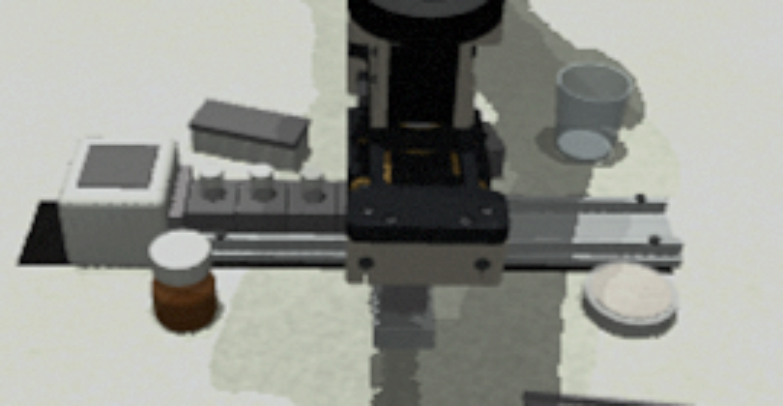

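All four caps are at home: 146.4, 110.3, 74.6 and 39.0. The fingers met a firm stop at the same place (7.1 mm) each time. Next, the keeper.

```bash
python3 - <<'E'
from geo import *; from plant import manip
def rep(t,r):
    o=manip.get_obs();print(t,r,round(o["time_s"],2),Rl(o["ee_pos"]).round(2),"F x,y,z",(o["wrist_force"][:2]@ex).round(2),(o["wrist_force"][:2]@ey).round(2),o["wrist_force"][2].round(2));return r
manip.move_l(W(.012,.150,.033),feed=.12)
rep("down",0)
if not rep("k1",manip.move_l(W(.012,.075,.033),feed=.035,threshold=10)):
    rep("k2",manip.move_l(W(.012,.050,.033),feed=.012,threshold=10))
c=manip.camera("scene");cv2.imwrite("pics/s4.png",cv2.convertScaleAbs(cv2.resize(c["pixels"][130:270,140:410],None,fx=2.9,fy=2.9),alpha=1.5))
E
```

```text
down 0 13.65 [ 12.01 150.6 ] F x,y,z 0.16 0.66 0.14
k1 False 15.94 [12.03 75.02] F x,y,z -1.23 1.08 1.01
k2 True 17.15 [12.01 62.74] F x,y,z 0.49 1.41 0.87
```

It stopped at 62.7 mm, against about 63 mm expected for fully across. I'll press once more, retreat and check.

```bash
python3 - <<'E'
from geo import *; from plant import manip
def rep(t,r):
    o=manip.get_obs();print(t,r,round(o["time_s"],2),Rl(o["ee_pos"]).round(2));return r
rep("again",manip.move_l(W(.012,.050,.033),feed=.012,threshold=12))
manip.move_l(W(.012,.10,.033),feed=.08)
manip.move_l(W(.012,.13,.15),feed=.15)
manip.set_joints([-1.297,.434,.025,1.573,-.012,1.134,-.075])
rep("away",0)
c=manip.camera("top");P=cloud(c)[100:300,120:370];z=P[...,2]
m=((z>.052)&(z<.07)).astype(np.uint8);n,l,st,ce=cv2.connectedComponentsWithStats(m)
for i in range(1,n):
    if st[i,4]>12:
        q=np.array([Rl(p) for p in P[l==i]]);print(st[i,4],q.mean(0).round(1),P[l==i].mean(0).round(4))
for nm,(lo,hi) in dict(all=(.012,.3)).items():
    n,l,st,ce=cv2.connectedComponentsWithStats(((z>lo)&(z<hi)).astype(np.uint8))
    for i in range(1,n):
        if st[i,4]>100:print(nm,st[i,4],P[l==i].mean(0).round(4))
cv2.imwrite("pics/t5.png",cv2.convertScaleAbs(cv2.resize(c["pixels"][130:290,130:360],None,fx=3.4,fy=3.4),alpha=1.5))
E
```

```text
again True 17.68 [12.04 62.88]
away 0 21.49 [-536.93 -168.41]
257 [158.4  83.2] [ 0.6231 -0.0465  0.0579]
1280 [210.5  -1.3] [ 0.5514 -0.1151  0.0624]
61 [11.9 39.6] [0.5497 0.0876 0.0607]
52 [ 1.463e+02 -1.000e-01] [ 0.5391 -0.0521  0.06  ]
51 [110.3  -1.1] [ 0.5306 -0.0171  0.0594]
51 [74.5 -0.1] [0.5241 0.0181 0.0588]
50 [38.7 -0.6] [0.5161 0.053  0.0599]
203 [-149.5 -117.2] [0.3626 0.2126 0.0621]
all 362 [ 0.6192 -0.0453  0.0497]
all 4411 [5.372e-01 5.000e-04 4.010e-02]
all 599 [0.5493 0.2469 0.0156]
all 738 [ 0.428  -0.0575  0.0298]
all 320 [0.4099 0.1229 0.0295]
all 430 [0.3613 0.2158 0.0468]
```

View pics/t5.png

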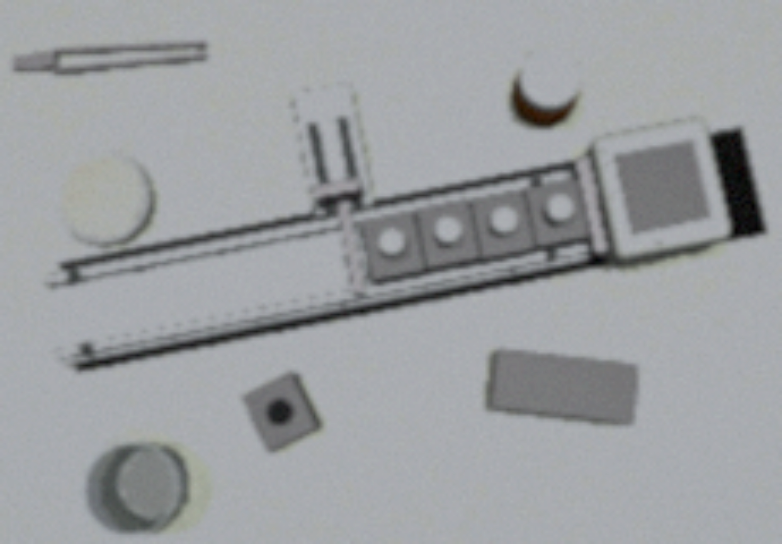

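The picture shows the row against the stop (583,205) and the keeper bar across behind the last carrier (355,255). All bystanders are where they were.

```bash
python3 -c "
from plant import manip
manip.hand_in();print(manip.get_obs()['time_s'])"
```

```text
the job is handed in; nothing more can be done
the job is handed in; nothing more can be done
```

The four carriers are home against the end stop, the keeper bar is fully across behind them, and the job is handed in. I pushed the row from behind as one train with the closed fingers until it stopped firmly. Then I pushed the keeper by its tab to its own stop.

| Last check (rail frame, mm) | Measured | Expected |
|---|---|---|
| Carrier 1 cap, x | 146.3 | 147 |
| Carrier 2 cap, x | 110.3 | 111 |
| Carrier 3 cap, x | 74.5 | 75 |
| Carrier 4 cap, x | 38.7 | 39 |
| Keeper tab, y | 39.6 | 40 |

- **Accuracy:** all of these are within the roughly 2 mm camera calibration.
- **Other things on the table:** the measured jar, dish, slide box, spare and beaker positions are unchanged to within 0.3 mm. The forceps looked unmoved in the picture, but I did not measure them.
- **Time:** the arm was clear at 21.5 s, against the 42 s limit.
- **One disagreement:** the fingers stopped about 4 mm short of where I predicted from the pad width. They stopped at the same place on both repeat presses and the caps read home, so I take this to be the fingers being thicker than I assumed.
- **Sideways drift:** during those repeat presses the tool drifted about 1.5 mm sideways. The caps showed no movement from this.

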